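# Close the fishing game box

### The job

The lid of the round wooden fishing-game box is sitting high on its spindle, turned the wrong way. Push it round by the stud on its top, either way, until the notch in its edge is over the pin that stands on the box's rim, then press the lid down until it is fully home and take the hand away. Never lift the lid, and leave the crayon box, the crab, the bowl and the fishing rod as they are.

Things in the scene. Friction and masses are not known exactly. Their poses are not given: they have to be found in the camera images.
- box: fixed round wooden drum, 180 mm across, top face 40 mm above the work surface, at any yaw; origin at the centre of its underside, its x axis points to the pin. The lid's spindle stands at its centre.
- lid_top (a point): centre of the lid's flat top, on the spindle axis; 63 mm above the work surface at the start, 52 mm when home. The lid is a plywood disc 160 mm across, 12 mm thick. It turns without end either way (about 1.2 N at the stud; stays where left) and slides down stiffly (about 6 N), not by itself. x axis of this point points to the notch.
- notch (a point): middle of the notch at the lid's circumference, on the level of the lid's underside, 80 mm from the axis. The notch is a straight-sided gap right through the lid, 18 mm wide and 12 mm deep from the edge inwards.
- stud (a point): centre of the top of the stud, an upright wooden dowel fixed in the lid's top, 18 mm across and 22 mm tall, 52 mm from the axis, exactly opposite the notch. It is there to be pushed sideways by a finger.
- pin (a point): top of the domed pin, a dark wooden dowel 10 mm across, that stands 10 mm above the box's top face, 80 mm from the axis, so that half of it shows outside the lid's edge. It is 1 mm below the lid's underside at the start, and stops the lid from going down unless the notch is over it (about 4 mm of play to each side).
- lid_drop (a joint): how far the lid has been pressed down from its starting height, in m: 0 at the start, 0.011 fully home on the box, about 0.001 when it is stopped by the pin, negative when lifted (it can be pulled up by 20 mm).
- crayon_box: closed flip-top plastic crayon box, loose, 75 x 105 x 30 mm, origin at the centre of its underside. To be left alone.
- crab: red plastic toy crab, loose, about 85 x 90 x 30 mm, origin at the centre of its underside. To be left alone.
- bowl: steel bowl, loose, 110 mm across and 45 mm high, origin at the centre of its underside. To be left alone.
- rod: wooden magnet fishing rod, loose, lying flat, 270 mm long and 15 mm thick, handle to its -x, origin at its underside near mid length. To be left alone.
Mind the look-alikes: they are no part of the job. Of the things like the box, leave any that is green or red; of the rest the larger one is meant.

How it is judged:
On the way, in this order (a step that is already met when the one before it is completed fails the run):
1. the notch has been turned over the pin (within 12 mm) while the lid is still up (pressed down less than 5 mm) (horizontal distance between notch and pin below 0.012 m and value of joint lid_drop below 0.005 m).
2. the lid has been pressed home (value of joint lid_drop above 0.009 m and horizontal distance between notch and pin below 0.006 m), for 0.1 s.
At the end, for the whole second after the job is handed in: The lid is down on the box by more than 9 of its 11 mm of travel, its notch round the pin (within 6 mm), and the crayon box, crab, bowl and rod are within 15 mm of where they stood (all of step 2 and distance of each of crayon_box, crab, bowl, rod from where it was at the start of the episode below 0.015 m); the robot touches nothing.
It fails at once if the lid is lifted more than 4 mm above its starting height (value of joint lid_drop below -0.004 m).
It fails at once if the crayon box, crab, bowl or rod is moved or lifted by more than 15 mm (distance of any of crayon_box, crab, bowl, rod from where it was at the start of the episode above 0.015 m).
It also fails if it takes over 45 s, if anything falls off the work surface, if the arm or the gripper's body presses on something with over 40 N, if the wrist force passes 120 N, or if a joint passes its speed limit or range.

### The arm

A 6-joint arm with a two-finger parallel gripper is mounted at the origin on the work surface. World frame = base frame: x ahead of the robot, y to its left, z up, the work surface at z = 0. Lengths are in m, angles in rad, forces in N, time in s.
With the tool pointing down it reaches from about 0.25 to 0.725 m from the base axis. Payload 4 kg.
Tool frame: the origin (TCP) lies between the finger pads; the fingertips stand 11 mm ahead of it and the grasp point (between the pads) lies 8 mm behind it (bot.tip_extent is the distance from the TCP to the fingertips, in m); z points along the fingers, y is the line along which they close (so a half turn about z gives the same grasp; the last joint's range is limited). The gripper opens to 85 mm and grips with 20 to 120 N. Pads are 22 mm wide; open, the fingers measure 114 mm over their backs; the gripper's body (76 mm by 85 mm) begins 54 mm behind the grasp point. The pads swing forward as they close: fully open they stand 13 mm farther back than shut.
Start: joints at [-1.114, 0.241, 0.005, 1.335, 0, 1.571], TCP at [0.221, -0.449, 0.242] pointing down, gripper open.
Joint ranges: [-2.72, 2.72], [-1.05, 1.87], [-1.09, 1.28], [-1.99, 2.15], [-1.42, 1.44], [-3.14, 3.14]. Speed limits (rad/s): [2.79, 2.79, 3.14, 3.14, 3.14, 3.14].

### API

Orientations are given as a unit quaternion [x, y, z, w].
In Python, from workcell import bot gives the robot as it stands. The module is installed in compiled form; this text tells all that it offers.
- The arm moves only by the tool drive_tool, never from a script. Its argument "rows" is a list of rows, each an object of numbers: "dx", "dy", "dz": the shift along the tool's x, y, z in units of 50 mm (1.0 is 50 mm); "wx", "wy", "wz": the turn, a rotation vector about the tool's x, y, z in units of 5 degrees (1.0 is 5 degrees); "hand": the finger opening in mm, from 0 to 85.4. A call has 1 to 20 rows; each row is the pose to reach, as a shift and turn from the pose commanded when the call began, along the tool's axes at that moment; what a row does not reach only later rows make up. A row lasts 1/10 s, in which the tool goes at most 50 mm and 8.59 degrees, less where a joint would pass 70% of its speed; a pose out of reach is approached as far as the arm can. A call with a gripper value outside its range is refused whole. The fingers move at their own pace and stop on an object; the grip force is fixed at half the most. Time passes only in rows, so rows that repeat a pose let the fingers close. It gives the time, the measured TCP pose, the force, the opening and the grip force at its end, in the units of the state.
- bot.get_obs(): the state, without advancing time (a new reading comes with each control period).
- bot.camera(name): name is "scene" or "top" or "wrist"; returns the picture (480x640x3 uint8, red, green, blue); there is no depth.
- bot.get_calibration(name): a dict with "vfov" (degrees; the focal length in pixels is half the picture's height over the tangent of half this angle, whatever the lens; pixels are square), "cx", "cy" (the principal point, pixels), "origin" and "rotation" of the camera in the world; the wrist camera has in their place "mount" (4x4, takes a point from camera to tool coordinates, whose origin is the TCP and whose axes are the flange's). Camera axes: x right, y up, looking along -z (the intrinsics and any distortion apply to the point x, -y, -z); pixel columns grow to the right and rows downward; lengths in m; the calibration is good to about 2 mm. The wrist camera is an equidistant fisheye: a pixel r from the principal point sees the ray r / f radians off the axis. A picture is of the moment at which its call begins: read the wrist's pose just before it. get_calibration takes no time and is no camera call.
- bot.job_done(): hands the job in; it is judged then, once.
Trained networks look in the newest picture that a camera, given by its name, has taken for a name from the list of things; names that differ only in an ending like _2 or _b are one class to them, and where a whole thing is asked for, a point or a joint stands for the part that bears it (a point fixed in the world has none). Each returns a list of dicts, best first, with "score" (0 to 1); they miss things now and then, are a little off and sometimes report something else, mostly with a low value. They report only what shows in the picture. A call takes as long as a camera call. They do not tell look-alikes from the thing itself.
- bot.look_for(camera, thing): "extent" ([centre column, centre row, width, height] in pixels, round what is visible of it).
- bot.outline_of(camera, thing): "region" (480x640 bool, what is visible of it) and "extent" ([centre column, centre row, width, height] in pixels, round what is visible of it).
The state is a dict: "clock": time; "joint_pos": joint angles; "joint_vel": joint speeds; "tau": joint torques, N m; "eef_pos": TCP position; "tool_rot": TCP orientation; "ft_force": force on the tool from outside, world axes, zero at the start; "ft_torque": the same for the moment, N m; "grip_width": finger opening in m; "grasp_force": force on a finger pad.
Only numpy, scipy, OpenCV 4.12 (cv2) and the standard library are available. Lean on these libraries where they do the work, as an engineer would, in place of code of your own. Each camera call takes 0.05 s, during which the arm holds its last target. There are 200 camera calls.

## Working session

There is one attempt and no reset: what is moved stays moved. The work goes in short steps, Python scripts to look and compute and a tool call to move; the robot and the scene stay as the last step left them, time stands still between calls to the robot, and variables do not carry over. Pictures are saved under pics/ and viewed, at most 12 in all, crops included, and the job is handed in when it is done.

Besides the shell and the picture viewer there is one more tool, called after "Emit:" as name([rows], argument=value, ...), one row to a line, values as JSON. drive_tool: Moves the arm, as the interface text tells. Its arguments: {"type":"object","properties":{"rows":{"type":"array","items":{"type":"object","properties":{"dx":{"type":"number"},"dy":{"type":"number"},"dz":{"type":"number"},"wx":{"type":"number"},"wy":{"type":"number"},"wz":{"type":"number"},"hand":{"type":"number"}}}}},"required":["rows"]}

```bash
mkdir -p pics; python3 - <<'E'
from workcell import bot
import cv2
for n in ("top","scene"):
    im=bot.camera(n); cv2.imwrite(f"pics/{n}0.png",im[...,::-1])
    c=bot.get_calibration(n); print(n,c)
    for t in ("box","lid_top","stud","pin","notch"):
        print(t,[(round(d["score"],2),[int(v) for v in d["extent"]]) for d in bot.look_for(n,t)])
o=bot.get_obs(); print(o["clock"],o["eef_pos"],o["tool_rot"],o["ft_force"])
E
```

```text
top {'vfov': 55.43146065814141, 'cx': 321.6875965393984, 'cy': 239.1101165610647, 'origin': array([ 0.47998799, -0.07645172,  1.17138456]), 'rotation': array([-0.03439475,  0.04638756,  0.71465684, -0.69708736])}
box [(0.87, [373, 300, 49, 56]), (0.74, [175, 203, 77, 71]), (0.57, [281, 261, 76, 71])]
lid_top [(0.96, [375, 305, 50, 47]), (0.94, [328, 171, 46, 51]), (0.7, [281, 262, 64, 66]), (0.56, [168, 202, 64, 66])]
stud [(0.89, [279, 261, 63, 62]), (0.88, [169, 202, 67, 65]), (0.87, [377, 302, 51, 44]), (0.84, [330, 169, 47, 47])]
pin [(0.97, [280, 263, 66, 73]), (0.91, [372, 306, 52, 51]), (0.9, [177, 204, 76, 80]), (0.58, [329, 170, 56, 56])]
notch [(0.9, [374, 303, 52, 47]), (0.88, [278, 262, 64, 66]), (0.86, [330, 171, 53, 45]), (0.62, [170, 200, 62, 60])]
scene {'vfov': 55.971369348169794, 'cx': 323.37724850405345, 'cy': 242.8676367760192, 'origin': array([ 1.50836903, -0.06417311,  0.70484372]), 'rotation': array([0.32223117, 0.33106944, 0.62535006, 0.62888584])}
box [(0.81, [474, 287, 86, 72]), (0.71, [353, 250, 69, 54]), (0.69, [272, 228, 46, 35]), (0.68, [303, 312, 64, 58])]
lid_top [(0.94, [476, 277, 73, 47]), (0.8, [300, 305, 53, 37]), (0.6, [355, 239, 63, 39]), (0.56, [269, 222, 38, 25])]
stud [(0.91, [302, 304, 59, 42]), (0.87, [476, 277, 80, 46]), (0.64, [268, 220, 45, 20]), (0.58, [355, 238, 67, 39])]
pin [(0.9, [471, 286, 83, 70]), (0.84, [269, 225, 46, 35]), (0.7, [300, 315, 66, 60]), (0.61, [354, 249, 70, 55])]
notch [(0.94, [476, 272, 70, 46]), (0.79, [272, 220, 43, 18]), (0.69, [302, 305, 56, 41]), (0.61, [355, 240, 64, 38])]
0.6 [ 0.2205489  -0.44873579  0.242318  ] [ 9.74026107e-01  2.26435737e-01 -4.29372645e-06  8.47634757e-06] [0.43046299 0.5841239  0.79462172]
```

View pics/top0.png

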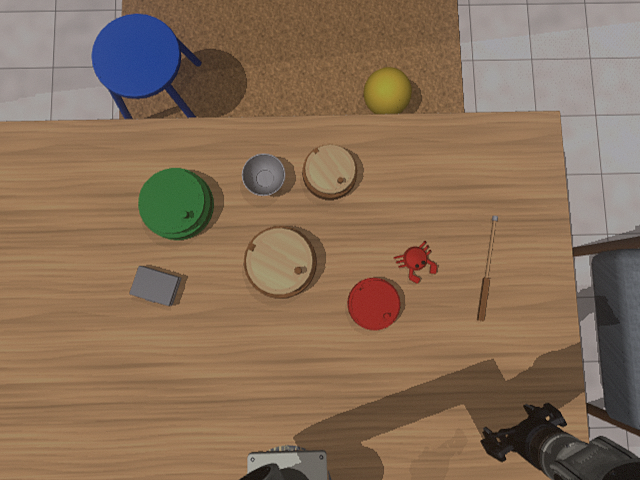

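View pics/scene0.png

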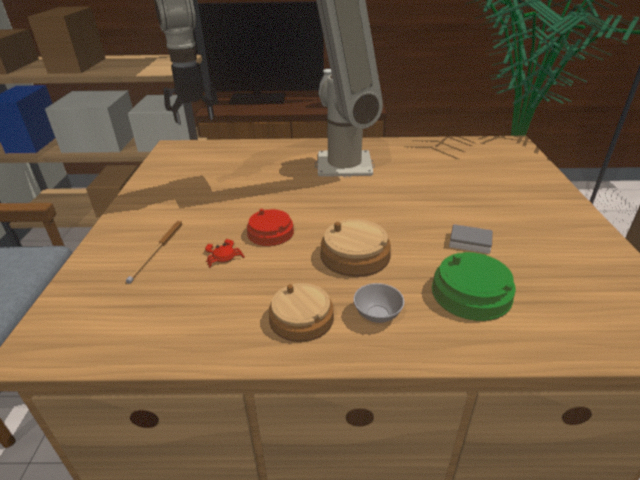

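Four candidates in the top view: green (175,203), red (374,304), small natural (330,171) and larger natural (280,262). Green and red are excluded, and of the two natural ones the one at (280,262) is larger. I'll confirm it in an enlarged crop.

```bash
cat > h.py <<'E'
import numpy as np, cv2
from scipy.spatial.transform import Rotation as R
from workcell import bot
def plane(n,uv,z):
    c=bot.get_calibration(n); f=240/np.tan(np.radians(c["vfov"]/2))
    d=R.from_quat(c["rotation"]).apply([(uv[0]-c["cx"])/f,-(uv[1]-c["cy"])/f,-1])
    o=np.array(c["origin"]); return o+d*(z-o[2])/d[2]
def proj(n,p):
    c=bot.get_calibration(n); f=240/np.tan(np.radians(c["vfov"]/2))
    q=R.from_quat(c["rotation"]).inv().apply(np.array(p)-c["origin"])
    return c["cx"]-f*q[0]/q[2], c["cy"]+f*q[1]/q[2]
E
python3 - <<'E'
from h import *
a=cv2.imread("pics/top0.png")[212:312,230:330]; b=cv2.imread("pics/scene0.png")[205:285,310:400]
a=cv2.resize(a,(400,400),interpolation=cv2.INTER_CUBIC); b=cv2.resize(b,(400,356),interpolation=cv2.INTER_CUBIC)
b=cv2.copyMakeBorder(b,0,44,0,0,cv2.BORDER_CONSTANT)
cv2.imwrite("pics/crop1.png",np.hstack([a,b]))
for uv,z in (((280,261),.05),((300,270),.085),((252,246),.063),((330,171),.05)): print(uv,plane("top",uv,z))
E
```

```text
(280, 261) [0.5568929  0.00651828 0.05      ]
(300, 270) [ 0.53193346 -0.04314374  0.085     ]
(252, 246) [0.59420891 0.07299731 0.063     ]
(330, 171) [ 0.7803666  -0.12251447  0.05      ]
```

View pics/crop1.png

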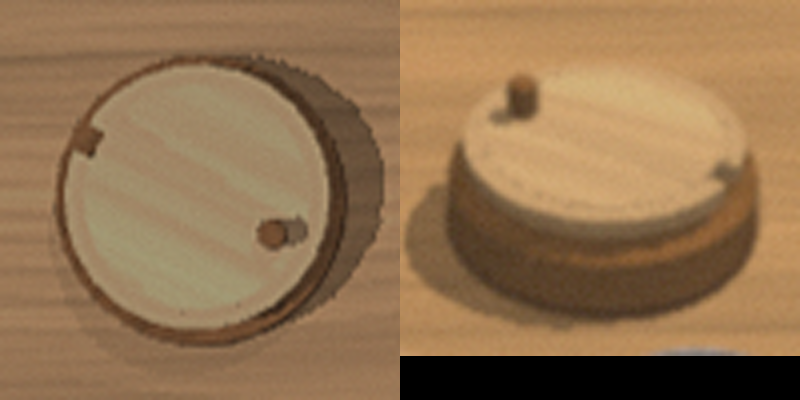

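The crop confirms it: the larger natural-wood lid has its stud at top pixel (298,270) and its notch at (252,247). The pin isn't resolvable at this scale, so I need a wrist view.

Emit:
drive_tool([
  {"dx": 1, "dy": -0.5, "dz": -0.3, "hand": 0},
  {"dx": 2, "dy": -1, "dz": -0.6, "hand": 0},
  {"dx": 3, "dy": -1.5, "dz": -0.8, "hand": 0},
  {"dx": 4, "dy": -2, "dz": -0.8, "hand": 0},
  {"dx": 5, "dy": -2.5, "dz": -0.8, "hand": 0},
  {"dx": 6, "dy": -3, "dz": -0.8, "hand": 0},
  {"dx": 7, "dy": -3.5, "dz": -0.8, "hand": 0},
  {"dx": 8, "dy": -4.1, "dz": -0.8, "hand": 0},
  {"dx": 9, "dy": -4.7, "dz": -0.8, "hand": 0},
  {"dx": 10, "dy": -5.2, "dz": -0.8, "hand": 0},
  {"dx": 10, "dy": -5.2, "dz": -0.8, "hand": 0},
  {"dx": 10, "dy": -5.2, "dz": -0.8, "hand": 0},
  {"dx": 10, "dy": -5.2, "dz": -0.8, "hand": 0},
])

```text
invalid input at $.rows[0]: expected keys dx, dy, dz, wx, wy, wz, hand
```

```bash
cat >> h.py <<'E'
def wproj(o,p):
    c=bot.get_calibration("wrist"); f=240/np.tan(np.radians(c["vfov"]/2)); M=np.array(c["mount"])
    q=R.from_quat(o["tool_rot"]).inv().apply(np.atleast_2d(p)-o["eef_pos"])
    q=(q-M[:3,3])@M[:3,:3]; v=np.c_[q[:,0],-q[:,1],-q[:,2]]
    rr=np.hypot(v[:,0],v[:,1]); th=np.arctan2(rr,v[:,2])
    return np.c_[c["cx"]+f*th*v[:,0]/rr, c["cy"]+f*th*v[:,1]/rr]
def wplane(o,uv,z):
    from scipy.optimize import least_squares
    s=least_squares(lambda a: (wproj(o,[a[0],a[1],z])[0]-uv),[.55,0]).x
    return np.r_[s,z]
E
python3 - <<'E'
from h import *
o=bot.get_obs(); im=bot.camera("wrist"); cv2.imwrite("pics/w1.png",im[...,::-1])
import pickle; pickle.dump(o,open("o1.pkl","wb"))
print(o["clock"],o["eef_pos"],o["tool_rot"],o["joint_pos"],bot.get_calibration("wrist"))
print(wproj(o,[[.557,.0065,.05],[.532,-.043,.085],[.594,.073,.063]]))
E
```

```text
0.6 [ 0.2205489  -0.44873579  0.242318  ] [ 9.74026107e-01  2.26435737e-01 -4.29372645e-06  8.47634757e-06] [-1.11397319e+00  2.40592890e-01  5.02087781e-03  1.33520975e+00
 -1.22029467e-05  1.57078585e+00] {'vfov': 65.70646984690485, 'cx': 323.0114157738718, 'cy': 245.22469906127503, 'mount': array([[-6.35116256e-05,  9.46332837e-01,  3.23193684e-01,
         8.29532410e-02],
       [ 9.99999931e-01, -5.79934094e-05,  3.66321171e-04,
         1.37182716e-04],
       [ 3.65404857e-04,  3.23193685e-01, -9.46332768e-01,
        -1.31751075e-01],
       [ 0.00000000e+00,  0.00000000e+00,  0.00000000e+00,
         1.00000000e+00]])}
[[ 104.62871124 -176.1361481 ]
 [ 108.99551876 -178.287952  ]
 [  81.90533961 -197.18960909]]
```

View pics/w1.png

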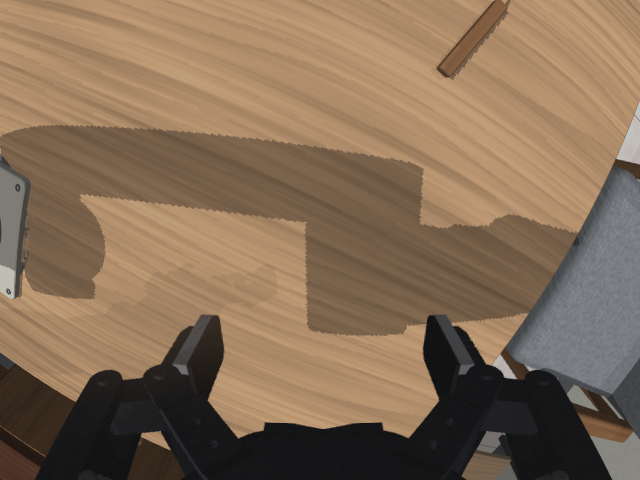

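The move was refused because every row needs all keys. The picture only shows the table below the start pose.

Emit:
drive_tool([
  {"dx": 1, "dy": -0.5, "dz": 0, "wx": 0, "wy": 0, "wz": 0, "hand": 0},
  {"dx": 2, "dy": -1, "dz": 0, "wx": 0, "wy": 0, "wz": 0, "hand": 0},
  {"dx": 3, "dy": -1.5, "dz": 0, "wx": 0, "wy": 0, "wz": 0, "hand": 0},
  {"dx": 4, "dy": -2, "dz": 0, "wx": 0, "wy": 0, "wz": 0, "hand": 0},
  {"dx": 5, "dy": -2.6, "dz": 0, "wx": 0, "wy": 0, "wz": 0, "hand": 0},
  {"dx": 6, "dy": -3.2, "dz": 0, "wx": 0, "wy": 0, "wz": 0, "hand": 0},
  {"dx": 7, "dy": -3.8, "dz": 0, "wx": 0, "wy": 0, "wz": 0, "hand": 0},
  {"dx": 8, "dy": -4.4, "dz": 0, "wx": 0, "wy": 0, "wz": 0, "hand": 0},
  {"dx": 9, "dy": -5, "dz": 0, "wx": 0, "wy": 0, "wz": 0, "hand": 0},
  {"dx": 9.6, "dy": -5.2, "dz": 0, "wx": 0, "wy": 0, "wz": 0, "hand": 0},
  {"dx": 9.6, "dy": -5.2, "dz": 0, "wx": 0, "wy": 0, "wz": 0, "hand": 0},
  {"dx": 9.6, "dy": -5.2, "dz": 0, "wx": 0, "wy": 0, "wz": 0, "hand": 0},
  {"dx": 9.6, "dy": -5.2, "dz": 0, "wx": 0, "wy": 0, "wz": 0, "hand": 0},
  {"dx": 9.6, "dy": -5.2, "dz": 0, "wx": 0, "wy": 0, "wz": 0, "hand": 0},
])

```text
clock: 2.05
eef_pos: [0.536, -0.0044, 0.2422]
tool_rot: [0.974, 0.226, -0.0, 0.0]
ft_force: [0.5, 0.4, 0.4]
grip_width: -0.0002
grasp_force: 0.0
```

```bash
python3 - <<'E'
from h import *
o=bot.get_obs(); im=bot.camera("wrist"); cv2.imwrite("pics/w2.png",im[...,::-1])
import pickle; pickle.dump(o,open("o2.pkl","wb"))
print(o["clock"],o["eef_pos"],o["tool_rot"],o["joint_pos"],o["ft_force"])
print(wproj(o,[[.557,.0065,.05],[.532,-.043,.085],[.594,.073,.063]]))
E
```

```text
2.05 [ 0.53596266 -0.00438179  0.24218221] [ 9.74114754e-01  2.26053545e-01 -4.85761574e-04  7.33499836e-05] [-7.97355897e-03  3.13022868e-01  1.02554363e-01  1.36123811e+00
 -3.69788819e-04  2.67757032e+00] [0.52559013 0.37563448 0.41349638]
[[322.43855624 189.97045517]
 [362.721314   250.57208429]
 [269.83424955 119.68814418]]
```

View pics/w2.png

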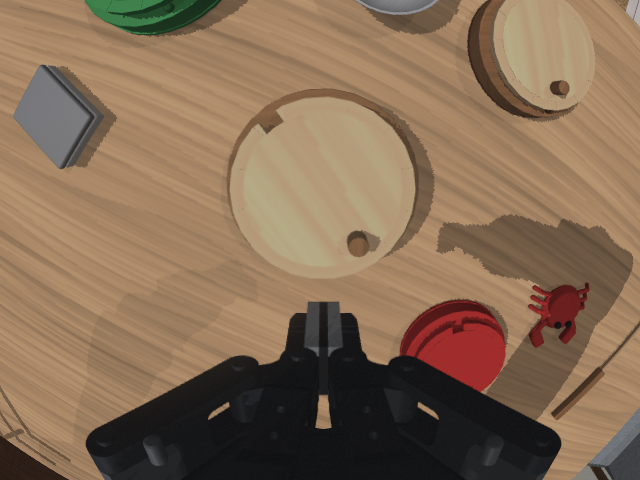

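In w2 the notch is at (270,122) and the stud at (358,243). No pin shows on the far rim, so it must be hidden on the near side; I'll move the camera back to see that side.

Emit:
drive_tool([
  {"dx": -1, "dy": -0.3, "dz": 0, "wx": 0, "wy": 0, "wz": 0, "hand": 0},
  {"dx": -2, "dy": -0.6, "dz": 0, "wx": 0, "wy": 0, "wz": 0, "hand": 0},
  {"dx": -2.5, "dy": -0.8, "dz": 0, "wx": 0, "wy": 0, "wz": 0, "hand": 0},
  {"dx": -2.5, "dy": -0.8, "dz": 0, "wx": 0, "wy": 0, "wz": 0, "hand": 0},
  {"dx": -2.5, "dy": -0.8, "dz": 0, "wx": 0, "wy": 0, "wz": 0, "hand": 0},
])

```text
clock: 2.6
eef_pos: [0.4064, -0.024, 0.2431]
tool_rot: [0.974, 0.225, 0.001, 0.0]
ft_force: [0.2, -1.1, -0.6]
grip_width: -0.0
grasp_force: 0.0
```

```bash
python3 - <<'E'
from h import *
o=bot.get_obs(); im=bot.camera("wrist"); cv2.imwrite("pics/w3.png",im[...,::-1])
import pickle; pickle.dump(o,open("o3.pkl","wb"))
print(o["clock"],o["eef_pos"],o["tool_rot"])
p=wproj(o,[.52,0,.05])[0]; print(p)
x0=int(max(0,p[0]-150)); y0=int(max(0,p[1]-100)); print(x0,y0)
cv2.imwrite("pics/w3c.png",cv2.resize(im[y0:y0+220,x0:x0+290,::-1],None,fx=2.7,fy=2.7,interpolation=cv2.INTER_CUBIC))
E
```

```text
2.6 [ 0.40641143 -0.02396877  0.24314673] [9.74323303e-01 2.25149979e-01 1.21063275e-03 3.50322138e-04]
[355.79865742  90.00733882]
205 0
```

View pics/w3c.png

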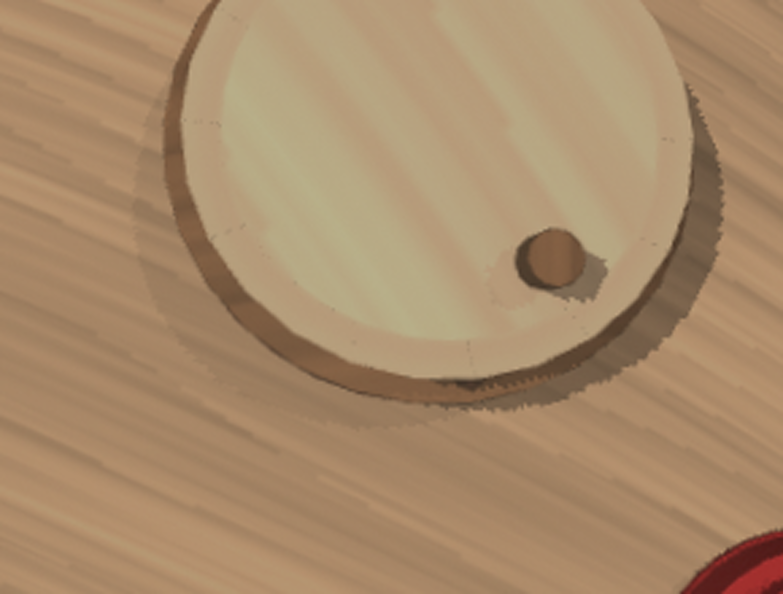

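The stud is at px (411,96). There is only a faint dark spot on the rim near (375,142) and no clear pin, so I'll unwrap the rim band from all views at higher gain.

```bash
cat > unw.py <<'E'
from h import *; import pickle
o2=pickle.load(open("o2.pkl","rb")); o3=pickle.load(open("o3.pkl","rb"))
i2=cv2.imread("pics/w2.png"); i3=cv2.imread("pics/w3.png"); it=cv2.imread("pics/top0.png")
if __name__=="__main__":
    # lid centre: pale lid region in w2 -> lid top contour on z=.063, circle fit
    from scipy.optimize import least_squares
    for im,o in ((i2,o2),):
        g=im.astype(int); m=((g[...,1]>125)&(g[...,1]+5>0)&(g[...,1]>g[...,2]*0.82)).astype(np.uint8)
        seed=m.copy(); th=np.linspace(0,2*np.pi,181)[:-1]
        c0=np.array([.557,.0065]); pts=[]
        lab=cv2.cvtColor(im,cv2.COLOR_BGR2GRAY).astype(float)
        for t in th:
            r=np.arange(.070,.090,.0005)
            P=np.c_[c0[0]+r*np.cos(t),c0[1]+r*np.sin(t),np.full(r.size,.063)]
            uv=wproj(o,P).astype(np.float32); v=cv2.remap(lab,uv[None,:,0],uv[None,:,1],1)[0]
            v=cv2.GaussianBlur(v[None],(5,1),0)[0]; k=np.argmin(np.gradient(v)[2:-2])+2; pts.append(P[k,:2])
        pts=np.array(pts)
        s=least_squares(lambda a:np.hypot(*(pts-a[:2]).T)-a[2],[*c0,.08],loss="soft_l1",f_scale=.001); print("lid circle",s.x)
    c=s.x[:2]
    print("stud w2",wplane(o2,(357,242),.085)[:2]-c,"stud w3",wplane(o3,(411,95.6),.085)[:2]-c,"notch w2",wplane(o2,(270,121),.063)[:2]-c, "stud top",plane("top",(298,270),.085)[:2]-c)
    W=780; th=np.linspace(-np.pi,np.pi,W); r=np.linspace(.072,.098,70); T,Rr=np.meshgrid(th,r)
    out=[]
    for im,f in ((i2,lambda p:wproj(o2,p)),(i3,lambda p:wproj(o3,p)),(it,lambda p:np.array([proj("top",q) for q in p]))):
        P=np.c_[(c[0]+Rr*np.cos(T)).ravel(),(c[1]+Rr*np.sin(T)).ravel(),np.full(T.size,.045)]
        uv=f(P).astype(np.float32).reshape(*T.shape,2)
        u=cv2.remap(im,uv[...,0],uv[...,1],1); u=np.clip(u.astype(float)*1.6,0,255).astype(np.uint8); out+= [u,np.full((8,W,3),255,np.uint8)]
    out=np.vstack(out); 
    out=cv2.resize(out,None,fx=1,fy=2)
    for k in range(-150,180,30): cv2.putText(out,str(k),(int((k+180)/360*W)-10,12),0,.4,(0,0,255),1)
    cv2.imwrite("pics/unw.png",out)
E
python3 unw.py
```

```text
lid circle [0.55780935 0.0072277  0.0800434 ]
stud w2 [-0.0212886  -0.04244827] stud w3 [-0.02534946 -0.04586075] notch w2 [0.03524946 0.06517422] stud top [-0.02575706 -0.04562847]Traceback (most recent call last):
  File "unw.py", line 25, in <module>
    uv=f(P).astype(np.float32).reshape(*T.shape,2)
       ~^^^
  File "unw.py", line 23, in <lambda>
    for im,f in ((i2,lambda p:wproj(o2,p)),(i3,lambda p:wproj(o3,p)),(it,lambda p:np.array([proj("top",q) for q in p]))):
                                                                                            ~~~~^^^^^^^^^
  File "h.py", line 9, in proj
    c=bot.get_calibration(n); f=240/np.tan(np.radians(c["vfov"]/2))
ValueError: time passes only in moves, steps and waits
```

```bash
sed -i 's/return c\["cx"\]-f\*q\[0\]\/q\[2\], c\["cy"\]+f\*q\[1\]\/q\[2\]/return np.stack([c["cx"]-f*q[...,0]\/q[...,2], c["cy"]+f*q[...,1]\/q[...,2]],-1)/' h.py; sed -i 's/np.array(\[proj("top",q) for q in p\])/proj("top",p)/' unw.py; python3 unw.py
```

```text
lid circle [0.55780935 0.0072277  0.0800434 ]
stud w2 [-0.0212886  -0.04244827] stud w3 [-0.02534946 -0.04586075] notch w2 [0.03524946 0.06517422] stud top [-0.02575706 -0.04562847]
```

View pics/unw.png

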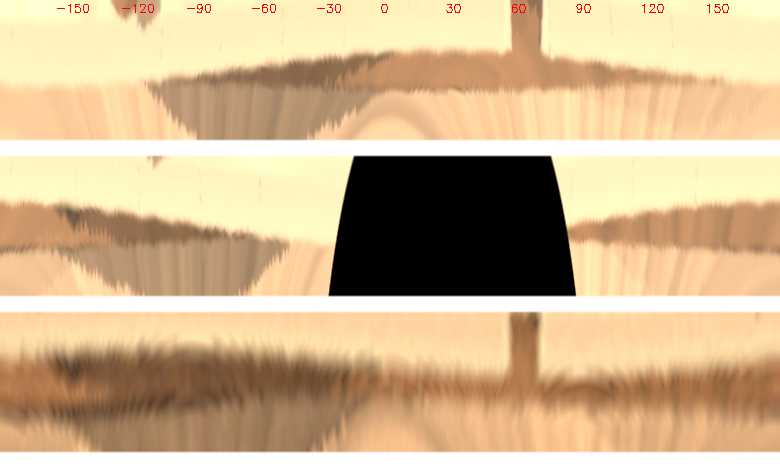

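Both w3 and the top view show the same dark spot on the rim at about −150° from the lid centre (0.558, 0.007), which is most likely the pin. The fitted lid radius of 80.0 mm and stud radius of 52.4 mm both match the given sizes. The stud is at −119° and must go to about +30°, a +149° turn. I'll straddle the stud loosely and carry it round, then re-check the pin before pressing.

```bash
cat > go.py <<'E'
from h import *
C=np.array([.5578,.0072])
def rel(o,p,yaw):  # tool shift (50mm units), wz (5deg units) for world pos p, world yaw of tool x (deg), tool down
    Ro=R.from_quat(o["tool_rot"]); x=Ro.apply([1,0,0]); y0=np.degrees(np.arctan2(x[1],x[0]))
    return np.round(np.r_[Ro.inv().apply(np.array(p)-o["eef_pos"])/.05, -((yaw-y0+180)%360-180)/5],2), y0
def ring(a,r=.052): a=np.radians(a); return C+r*np.array([np.cos(a),np.sin(a)])
E
python3 - <<'E'
from go import *
o=bot.get_obs(); print(o["clock"],bot.tip_extent,R.from_quat(o["tool_rot"]).as_matrix().round(3).tolist())
print(rel(o,[*ring(-119),.15],61))
E
```

```text
2.65 0.011 [[0.898, 0.439, 0.003], [0.439, -0.898, -0.0], [0.002, 0.001, -1.0]]
(array([ 2.12,  1.36,  1.87, -6.99]), np.float64(26.057261970290924))
```

Emit:
drive_tool([
  {"dx": 0.5, "dy": 0.3, "dz": 0.4, "wx": 0, "wy": 0, "wz": -1.4, "hand": 28},
  {"dx": 1, "dy": 0.6, "dz": 0.8, "wx": 0, "wy": 0, "wz": -2.8, "hand": 28},
  {"dx": 1.5, "dy": 0.9, "dz": 1.2, "wx": 0, "wy": 0, "wz": -4.2, "hand": 28},
  {"dx": 2, "dy": 1.2, "dz": 1.6, "wx": 0, "wy": 0, "wz": -5.6, "hand": 28},
  {"dx": 2.12, "dy": 1.36, "dz": 1.87, "wx": 0, "wy": 0, "wz": -7, "hand": 28},
  {"dx": 2.12, "dy": 1.36, "dz": 1.87, "wx": 0, "wy": 0, "wz": -7, "hand": 28},
  {"dx": 2.12, "dy": 1.36, "dz": 1.87, "wx": 0, "wy": 0, "wz": -7, "hand": 28},
  {"dx": 2.12, "dy": 1.36, "dz": 1.87, "wx": 0, "wy": 0, "wz": -7, "hand": 28},
])

```text
clock: 3.45
eef_pos: [0.5321, -0.0372, 0.1496]
tool_rot: [0.861, 0.508, 0.0, 0.0]
ft_force: [0.3, 1.6, 0.7]
grip_width: 0.0281
grasp_force: 0.0
```

```bash
python3 - <<'E'
from go import *
o=bot.get_obs(); print(o["clock"],o["eef_pos"],o["grip_width"],rel(o,[*ring(-119),.080],61))
im=bot.camera("wrist"); cv2.imwrite("pics/w4.png",im[...,::-1])
print("expected stud px",wproj(o,[*ring(-119),.085]))
E
```

```text
3.45 [ 0.53211063 -0.03718753  0.1496045 ] 0.028120538808184128 (array([-0.02,  0.02,  1.39,  0.01]), np.float64(61.06683923020574))
expected stud px [[324.77835008 272.72525875]]
```

View pics/w4.png

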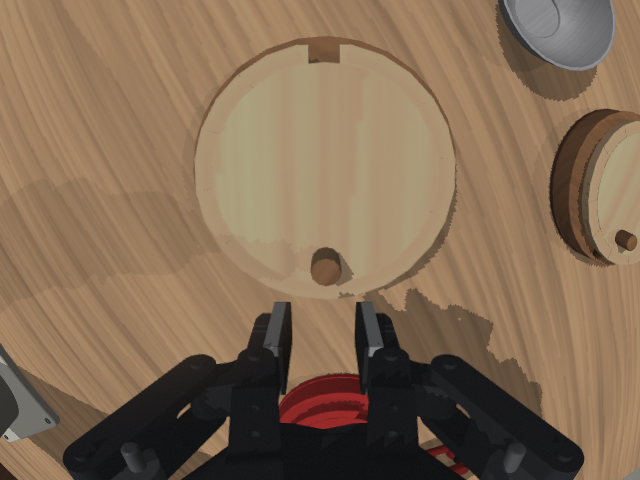

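The stud shows at (326,267) against an expected (325,273), midway between the fingers. The notch is at (323,50). I'll descend.

Emit:
drive_tool([
  {"dx": 0, "dy": 0, "dz": 0.5, "wx": 0, "wy": 0, "wz": 0, "hand": 28},
  {"dx": 0, "dy": 0.02, "dz": 0.9, "wx": 0, "wy": 0, "wz": 0, "hand": 28},
  {"dx": 0, "dy": 0.02, "dz": 1.2, "wx": 0, "wy": 0, "wz": 0, "hand": 28},
  {"dx": 0, "dy": 0.02, "dz": 1.38, "wx": 0, "wy": 0, "wz": 0, "hand": 28},
  {"dx": 0, "dy": 0.02, "dz": 1.38, "wx": 0, "wy": 0, "wz": 0, "hand": 24},
  {"dx": 0, "dy": 0.02, "dz": 1.38, "wx": 0, "wy": 0, "wz": 0, "hand": 24},
])

```text
clock: 4.1
eef_pos: [0.5333, -0.0376, 0.0808]
tool_rot: [0.861, 0.509, 0.001, 0.0]
ft_force: [-0.7, 0.8, 0.5]
grip_width: 0.024
grasp_force: 0.0
```

```bash
python3 - <<'E'
from go import *
o=bot.get_obs(); print(o["clock"],o["eef_pos"],o["ft_force"],o["grip_width"],o["joint_pos"])
for a in range(8,81,8): print(a,rel(o,[*ring(-119+a),.080],61+a)[0])
E
```

```text
4.1 [ 0.53331636 -0.03763157  0.08082275] [-0.68606886  0.75224665  0.4950818 ] 0.0240296185675683 [-7.04582832e-02  4.31413883e-01 -1.67612354e-01  9.70236784e-01
  2.48659294e-05  2.00371074e+00]
8 [-0.01  0.14  0.02 -1.57]
16 [ 0.02  0.28  0.02 -3.17]
24 [ 0.07  0.42  0.02 -4.77]
32 [ 0.14  0.55  0.02 -6.37]
40 [ 0.22  0.66  0.02 -7.97]
48 [ 0.32  0.77  0.02 -9.57]
56 [  0.44   0.86   0.02 -11.17]
64 [  0.56   0.93   0.02 -12.77]
72 [  0.7    0.98   0.02 -14.37]
80 [  0.84   1.02   0.02 -15.97]
```

Emit:
drive_tool([
  {"dx": 0, "dy": 0.07, "dz": 0, "wx": 0, "wy": 0, "wz": -0.8, "hand": 24},
  {"dx": 0, "dy": 0.14, "dz": 0, "wx": 0, "wy": 0, "wz": -1.6, "hand": 24},
  {"dx": 0.01, "dy": 0.21, "dz": 0, "wx": 0, "wy": 0, "wz": -2.4, "hand": 24},
  {"dx": 0.02, "dy": 0.28, "dz": 0, "wx": 0, "wy": 0, "wz": -3.2, "hand": 24},
  {"dx": 0.07, "dy": 0.42, "dz": 0, "wx": 0, "wy": 0, "wz": -4.8, "hand": 24},
  {"dx": 0.14, "dy": 0.55, "dz": 0, "wx": 0, "wy": 0, "wz": -6.4, "hand": 24},
  {"dx": 0.22, "dy": 0.66, "dz": 0, "wx": 0, "wy": 0, "wz": -8, "hand": 24},
  {"dx": 0.32, "dy": 0.77, "dz": 0, "wx": 0, "wy": 0, "wz": -9.6, "hand": 24},
  {"dx": 0.44, "dy": 0.86, "dz": 0, "wx": 0, "wy": 0, "wz": -11.2, "hand": 24},
  {"dx": 0.56, "dy": 0.93, "dz": 0, "wx": 0, "wy": 0, "wz": -12.8, "hand": 24},
  {"dx": 0.7, "dy": 0.98, "dz": 0, "wx": 0, "wy": 0, "wz": -14.4, "hand": 24},
  {"dx": 0.84, "dy": 1.02, "dz": 0, "wx": 0, "wy": 0, "wz": -16, "hand": 24},
  {"dx": 0.84, "dy": 1.02, "dz": 0, "wx": 0, "wy": 0, "wz": -16, "hand": 24},
])

```text
clock: 5.4
eef_pos: [0.599, -0.0251, 0.0811]
tool_rot: [0.332, 0.943, 0.0, 0.001]
ft_force: [0.3, 0.4, -0.1]
grip_width: 0.0243
grasp_force: 0.0
```

```bash
python3 - <<'E'
from go import *
o=bot.get_obs(); print(o["clock"],o["eef_pos"],o["ft_force"],o["grip_width"],o["joint_pos"],rel(o,[.5,0,.08],141)[1])
for a in (84,92,100,108,116,124,132,140,147): print(a,rel(o,[*ring(-119+a),.080],61+a)[0])
E
```

```text
5.4 [ 0.59900704 -0.02508444  0.08105567] [ 0.26649334  0.43607322 -0.06894649] 0.024285806103362746 [-4.19001780e-02  5.43539955e-01  2.23275333e-02  1.04704400e+00
  9.82545135e-05  6.35539259e-01] 141.18549628626826
84 [ 0.01  0.06  0.02 -0.76]
92 [ 0.03  0.2   0.02 -2.36]
100 [ 0.07  0.34  0.02 -3.96]
108 [ 0.13  0.47  0.02 -5.56]
116 [ 0.2   0.6   0.02 -7.16]
124 [ 0.3   0.71  0.02 -8.76]
132 [  0.4    0.8    0.02 -10.36]
140 [  0.52   0.89   0.02 -11.96]
147 [  0.64   0.94   0.02 -13.36]
```

Emit:
drive_tool([
  {"dx": 0.01, "dy": 0.06, "dz": 0, "wx": 0, "wy": 0, "wz": -0.8, "hand": 24},
  {"dx": 0.03, "dy": 0.2, "dz": 0, "wx": 0, "wy": 0, "wz": -2.4, "hand": 24},
  {"dx": 0.07, "dy": 0.34, "dz": 0, "wx": 0, "wy": 0, "wz": -4, "hand": 24},
  {"dx": 0.13, "dy": 0.47, "dz": 0, "wx": 0, "wy": 0, "wz": -5.6, "hand": 24},
  {"dx": 0.2, "dy": 0.6, "dz": 0, "wx": 0, "wy": 0, "wz": -7.2, "hand": 24},
  {"dx": 0.3, "dy": 0.71, "dz": 0, "wx": 0, "wy": 0, "wz": -8.8, "hand": 24},
  {"dx": 0.4, "dy": 0.8, "dz": 0, "wx": 0, "wy": 0, "wz": -10.4, "hand": 24},
  {"dx": 0.52, "dy": 0.89, "dz": 0, "wx": 0, "wy": 0, "wz": -12, "hand": 24},
  {"dx": 0.64, "dy": 0.94, "dz": 0, "wx": 0, "wy": 0, "wz": -13.4, "hand": 24},
  {"dx": 0.64, "dy": 0.94, "dz": 0, "wx": 0, "wy": 0, "wz": -13.4, "hand": 24},
  {"dx": 0.64, "dy": 0.94, "dz": 0, "wx": 0, "wy": 0, "wz": -13.4, "hand": 24},
])

```text
clock: 6.5
eef_pos: [0.6024, 0.0311, 0.0805]
tool_rot: [-0.241, 0.97, -0.0, 0.0]
ft_force: [0.3, -0.8, -0.4]
grip_width: 0.0236
grasp_force: 0.0
```

```bash
python3 - <<'E'
from go import *
o=bot.get_obs(); print(o["clock"],o["eef_pos"],o["ft_force"],o["grip_width"],o["joint_pos"],rel(o,[.5,0,.08],208)[1])
E
```

```text
6.5 [0.60243994 0.03113541 0.08050031] [ 0.31877782 -0.76269699 -0.43520043] 0.02361438858869693 [ 5.16268245e-02  5.51902179e-01  3.53252172e-02  1.05339836e+00
  1.94145049e-05 -4.35984921e-01] -152.06189739256237
```

Emit:
drive_tool([
  {"dx": 0, "dy": 0, "dz": -0.3, "wx": 0, "wy": 0, "wz": 0, "hand": 26},
  {"dx": 0, "dy": 0, "dz": -0.9, "wx": 0, "wy": 0, "wz": 0, "hand": 26},
  {"dx": 0.7, "dy": 0, "dz": -1, "wx": 0, "wy": 0, "wz": 0, "hand": 26},
  {"dx": 1.6, "dy": 0, "dz": -1, "wx": 0, "wy": 0, "wz": 0, "hand": 26},
  {"dx": 2.4, "dy": 0, "dz": -1, "wx": 0, "wy": 0, "wz": 0, "hand": 26},
  {"dx": 2.4, "dy": 0, "dz": -1, "wx": 0, "wy": 0, "wz": 0, "hand": 26},
  {"dx": 2.4, "dy": 0, "dz": -1, "wx": 0, "wy": 0, "wz": 0, "hand": 26},
])

```text
clock: 7.2
eef_pos: [0.4961, -0.0261, 0.1304]
tool_rot: [-0.241, 0.97, -0.0, 0.0]
ft_force: [0.5, -0.1, 0.1]
grip_width: 0.026
grasp_force: 0.0
```

```bash
python3 - <<'E'
from go import *; import pickle
o=bot.get_obs(); print(o["clock"],o["eef_pos"])
im=bot.camera("wrist"); cv2.imwrite("pics/w5.png",im[...,::-1]); pickle.dump(o,open("o5.pkl","wb"))
print("pin exp",wproj(o,[*ring(-150,.08),.05]))
E
```

```text
7.2 [ 0.49614181 -0.02612955  0.13042106]
pin exp [[319.30257411 247.09794065]]
```

View pics/w5.png

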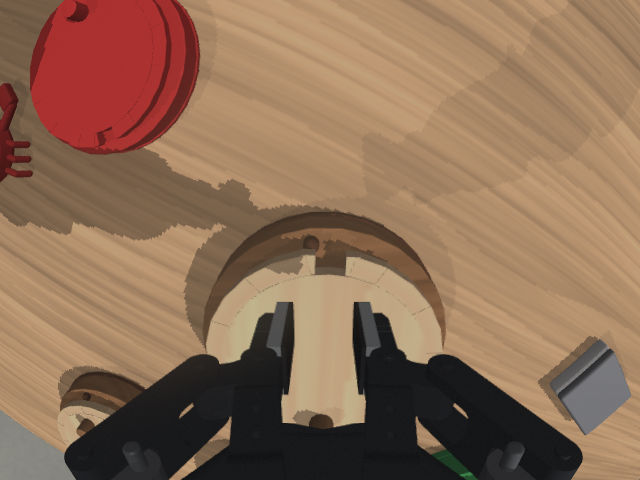

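The pin is clearly visible at (311,243). The notch gap runs from (315,255) to (346,258). I'll compute both angles.

```bash
python3 - <<'E'
from go import *; import pickle
o=pickle.load(open("o5.pkl","rb"))
for n,uv,z in (("pin",(311,242),.05),("nL",(315,255),.063),("nR",(346,257.5),.063),("nLi",(316,274),.063),("nRi",(346,275),.063),("stud",(320,422),.085)):
    p=wplane(o,uv,z)[:2]-C; print(n,p.round(4),np.hypot(*p).round(4),np.degrees(np.arctan2(p[1],p[0])).round(1))
E
```

```text
pin [-0.0698 -0.0459] 0.0836 -146.7
nL [-0.0679 -0.0419] 0.0798 -148.3
nR [-0.0749 -0.0255] 0.0791 -161.2
nLi [-0.0577 -0.036 ] 0.068 -148.1
nRi [-0.0654 -0.0202] 0.0684 -162.8
stud [0.0281 0.0119] 0.0306 23.0
```

The notch centre is at −154.8° (width 12.9°, as expected) and the pin at −146.7°, so it needs about +8° more. The stud lags the tool by about 2.9°, which is the cage slack.

```bash
python3 - <<'E'
from go import *
o=bot.get_obs()
print(rel(o,[*ring(26.5),.130],206.5),rel(o,[*ring(26.5),.080],206.5)[0])
for a in (29,32,34,36.2): print(a,rel(o,[*ring(a),.080],180+a)[0])
E
```

```text
(array([-2.42, -0.01,  0.02,  0.3 ]), np.float64(-151.98054310953393)) [-2.41 -0.01  1.02  0.3 ]
29 [-2.41  0.03  1.02 -0.2 ]
32 [-2.41  0.09  1.02 -0.8 ]
34 [-2.41  0.12  1.02 -1.2 ]
36.2 [-2.4   0.16  1.02 -1.64]
```

Emit:
drive_tool([
  {"dx": -0.9, "dy": -0.01, "dz": 0, "wx": 0, "wy": 0, "wz": 0.3, "hand": 26},
  {"dx": -1.8, "dy": -0.01, "dz": 0, "wx": 0, "wy": 0, "wz": 0.3, "hand": 26},
  {"dx": -2.41, "dy": -0.01, "dz": 0, "wx": 0, "wy": 0, "wz": 0.3, "hand": 26},
  {"dx": -2.41, "dy": -0.01, "dz": 0, "wx": 0, "wy": 0, "wz": 0.3, "hand": 26},
  {"dx": -2.41, "dy": -0.01, "dz": 0.6, "wx": 0, "wy": 0, "wz": 0.3, "hand": 26},
  {"dx": -2.41, "dy": -0.01, "dz": 1, "wx": 0, "wy": 0, "wz": 0.3, "hand": 26},
  {"dx": -2.41, "dy": -0.01, "dz": 1, "wx": 0, "wy": 0, "wz": 0.3, "hand": 24},
  {"dx": -2.41, "dy": 0.03, "dz": 1, "wx": 0, "wy": 0, "wz": -0.2, "hand": 24},
  {"dx": -2.41, "dy": 0.09, "dz": 1, "wx": 0, "wy": 0, "wz": -0.8, "hand": 24},
  {"dx": -2.41, "dy": 0.12, "dz": 1, "wx": 0, "wy": 0, "wz": -1.2, "hand": 24},
  {"dx": -2.4, "dy": 0.16, "dz": 1, "wx": 0, "wy": 0, "wz": -1.6, "hand": 24},
  {"dx": -2.4, "dy": 0.16, "dz": 1, "wx": 0, "wy": 0, "wz": -1.6, "hand": 24},
  {"dx": -2.4, "dy": 0.16, "dz": 1, "wx": 0, "wy": 0, "wz": -1.6, "hand": 24},
  {"dx": -2.4, "dy": 0.16, "dz": 0.5, "wx": 0, "wy": 0, "wz": -1.6, "hand": 26},
  {"dx": -2.4, "dy": 0.16, "dz": 0, "wx": 0, "wy": 0, "wz": -1.6, "hand": 26},
  {"dx": -1.6, "dy": 0.1, "dz": 0, "wx": 0, "wy": 0, "wz": -1, "hand": 26},
  {"dx": -0.8, "dy": 0, "dz": 0, "wx": 0, "wy": 0, "wz": 0, "hand": 0},
  {"dx": 0, "dy": 0, "dz": 0, "wx": 0, "wy": 0, "wz": 0, "hand": 0},
  {"dx": 0, "dy": 0, "dz": 0, "wx": 0, "wy": 0, "wz": 0, "hand": 0},
  {"dx": 0, "dy": 0, "dz": 0, "wx": 0, "wy": 0, "wz": 0, "hand": 0},
])

```text
clock: 9.25
eef_pos: [0.4964, -0.0258, 0.1306]
tool_rot: [-0.243, 0.97, 0.0, 0.001]
ft_force: [0.8, -0.2, 0.5]
grip_width: -0.0002
grasp_force: 0.0
```

```bash
python3 - <<'E'
from go import *; import pickle
o=bot.get_obs(); print(o["clock"],o["eef_pos"],o["grip_width"])
im=bot.camera("wrist"); pickle.dump(o,open("o6.pkl","wb")); cv2.imwrite("pics/w6full.png",im[...,::-1])
cv2.imwrite("pics/w6.png",cv2.resize(im[190:340,220:420,::-1],None,fx=4,fy=4,interpolation=cv2.INTER_CUBIC))
E
```

```text
9.25 [ 0.49635633 -0.02580685  0.13061531] -0.00022236894017497913
```

View pics/w6.png

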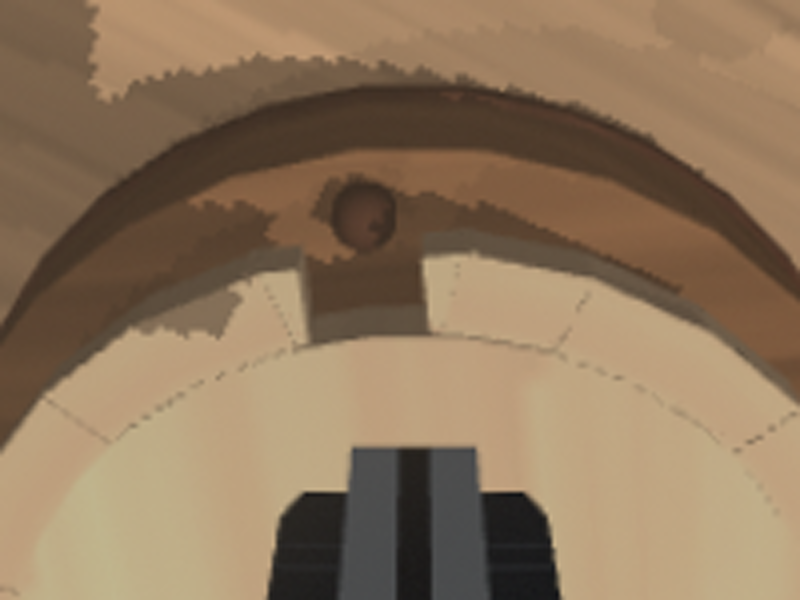

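The pin, at crop (364,215), sits centred in the notch (305 to 423, centre 364). Next is to press at the lid centre with closed fingers.

```bash
python3 - <<'E'
from go import *
o=bot.get_obs()
for uv,z in (((311,243.5),.05),((296,252.5),.063),((325.7,248.5),.063)):
    p=wplane(o,uv,z)[:2]-C; print(np.hypot(*p).round(4),np.degrees(np.arctan2(p[1],p[0])).round(1))
for z in (.080,.0655,.0625): print(z,rel(o,[*C,z],-152)[0])
E
```

```text
0.0809 -146.3
0.0811 -140.5
0.0819 -152.6
0.08 [-1.37  0.01  1.02  0.03]
0.0655 [-1.37  0.01  1.31  0.03]
0.0625 [-1.37  0.01  1.37  0.03]
```

Both angles agree within 0.3° (notch centre −146.55°, pin −146.3°), so I'll press.

Emit:
drive_tool([
  {"dx": -0.7, "dy": 0, "dz": 0, "wx": 0, "wy": 0, "wz": 0, "hand": 0},
  {"dx": -1.37, "dy": 0.01, "dz": 0, "wx": 0, "wy": 0, "wz": 0, "hand": 0},
  {"dx": -1.37, "dy": 0.01, "dz": 0.5, "wx": 0, "wy": 0, "wz": 0, "hand": 0},
  {"dx": -1.37, "dy": 0.01, "dz": 1, "wx": 0, "wy": 0, "wz": 0, "hand": 0},
  {"dx": -1.37, "dy": 0.01, "dz": 1.1, "wx": 0, "wy": 0, "wz": 0, "hand": 0},
  {"dx": -1.37, "dy": 0.01, "dz": 1.17, "wx": 0, "wy": 0, "wz": 0, "hand": 0},
  {"dx": -1.37, "dy": 0.01, "dz": 1.24, "wx": 0, "wy": 0, "wz": 0, "hand": 0},
  {"dx": -1.37, "dy": 0.01, "dz": 1.3, "wx": 0, "wy": 0, "wz": 0, "hand": 0},
  {"dx": -1.37, "dy": 0.01, "dz": 1.34, "wx": 0, "wy": 0, "wz": 0, "hand": 0},
  {"dx": -1.37, "dy": 0.01, "dz": 1.34, "wx": 0, "wy": 0, "wz": 0, "hand": 0},
])

```text
clock: 10.3
eef_pos: [0.5574, 0.0079, 0.064]
tool_rot: [-0.244, 0.97, 0.0, 0.001]
ft_force: [-1.3, 2.6, 3.2]
grip_width: -0.0004
grasp_force: 1.6
```

Emit:
drive_tool([
  {"dx": 0, "dy": 0, "dz": 0.02, "wx": 0, "wy": 0, "wz": 0, "hand": 0},
  {"dx": 0, "dy": 0, "dz": 0.04, "wx": 0, "wy": 0, "wz": 0, "hand": 0},
  {"dx": 0, "dy": 0, "dz": 0.05, "wx": 0, "wy": 0, "wz": 0, "hand": 0},
  {"dx": 0, "dy": 0, "dz": 0.05, "wx": 0, "wy": 0, "wz": 0, "hand": 0},
])

```text
clock: 10.7
eef_pos: [0.5576, 0.0077, 0.063]
tool_rot: [-0.243, 0.97, 0.0, 0.002]
ft_force: [-4.9, 3.4, 14.9]
grip_width: 0.0002
grasp_force: 7.7
```

The tip is at z = 0.052 with 15 N of resistance, so the lid is home. I'll retract and check.

Emit:
drive_tool([
  {"dx": 0, "dy": 0, "dz": -0.3, "wx": 0, "wy": 0, "wz": 0, "hand": 0},
  {"dx": 0, "dy": 0, "dz": -1, "wx": 0, "wy": 0, "wz": 0, "hand": 0},
  {"dx": 0.8, "dy": 0, "dz": -1.4, "wx": 0, "wy": 0, "wz": 0, "hand": 0},
  {"dx": 1.4, "dy": 0, "dz": -1.4, "wx": 0, "wy": 0, "wz": 0, "hand": 0},
  {"dx": 1.4, "dy": 0, "dz": -1.4, "wx": 0, "wy": 0, "wz": 0, "hand": 0},
  {"dx": 1.4, "dy": 0, "dz": -1.4, "wx": 0, "wy": 0, "wz": 0, "hand": 0},
])

```text
clock: 11.3
eef_pos: [0.4954, -0.0265, 0.1307]
tool_rot: [-0.243, 0.97, -0.001, 0.001]
ft_force: [-0.5, 0.3, -0.0]
grip_width: -0.0002
grasp_force: 0.0
```

```bash
python3 - <<'E'
from go import *
o=bot.get_obs(); print(o["clock"],o["eef_pos"],o["ft_force"])
im=bot.camera("wrist"); 
cv2.imwrite("pics/w7.png",cv2.resize(im[190:340,220:420,::-1],None,fx=4,fy=4,interpolation=cv2.INTER_CUBIC))
E
```

```text
11.3 [ 0.49536944 -0.02648647  0.13070422] [-0.50820414  0.31817017 -0.03073511]
```

View pics/w7.png

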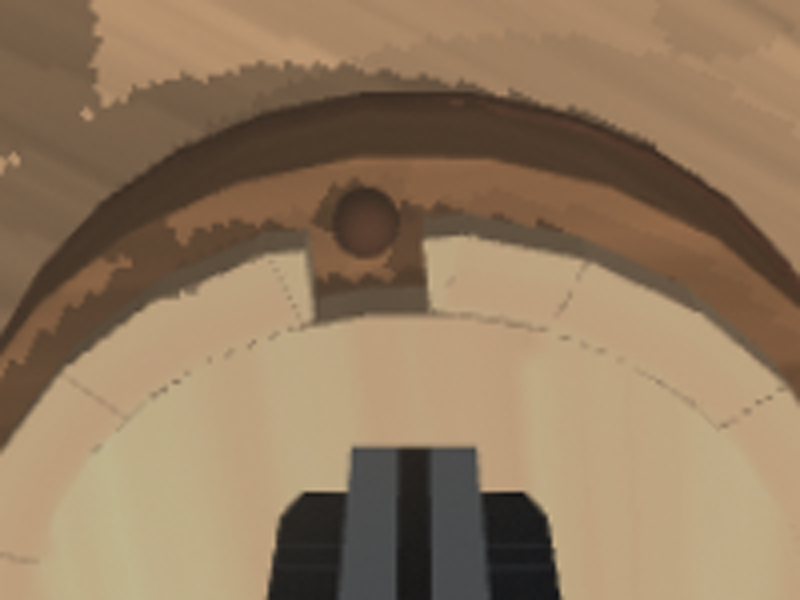

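The lid now sits lower and flush, with the pin at crop (366,221) inside the notch. The hand is clear, so I'll hand it in.

```bash
python3 -c "
from workcell import bot; print(bot.job_done())"
```

```text
the job is handed in; nothing more can be done
None
```

The lid is turned with its notch over the pin and pressed home (fingertips stopped at 52 mm under 15 N), the hand is clear, the arm was kept clear of the crayon box, crab, bowl and rod, and the job is handed in; no verdict was returned.

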